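# Tidy the spoon carver's bench

## Task

Tidy the carving bench: put both wooden coffee scoops in the white tray, both sheathed carving knives in the red tray and the honing stone in the blue tray. Set each one down, do not drop or throw it, so that it lies flat and right way up on the bottom of its tray, with nothing on top of anything else or resting on a rim. Leave the mug and the mallet where they are.

Things in the scene. Friction and masses are not known exactly. Their poses are not given: they have to be found in the camera images.
- scoop_pale: Pale wooden coffee scoop lying on the bench, bowl up, 120 mm long along its x. Bar handle 16 mm wide (y) and 18 mm high from x = -60 to +22 mm; round bowl 42 mm across and 24 mm high centred at x = +39 mm. Flat underside. About 35 g. Origin: midway along its length, on the underside; z up. Good grip: across the handle at x = -5 mm.
- scoop_dark: Dark brown wooden coffee scoop lying on the bench, bowl up, 120 mm long along its x. Bar handle 16 mm wide (y) and 18 mm high from x = -60 to +22 mm; round bowl 42 mm across and 24 mm high centred at x = +39 mm. Flat underside. About 35 g. Origin: midway along its length, on the underside; z up. Good grip: across the handle at x = -5 mm.
- knife_straight: Carving knife with orange handle, its blade in a straight black sheath, lying flat, 120 mm long along its x. Handle 22 mm wide (y), 20 mm high, from x = -60 to +12 mm; sheath 26 mm wide, 14 mm high, on to x = +60 mm. About 80 g. Origin: midway along its length, on the underside; x towards the sheath, z up. Good grip: across the handle at x = -10 mm.
- knife_hook: Hook knife with green handle, its curved blade in a round black sheath, lying flat, 120 mm long along its x. Handle 22 mm wide (y), 20 mm high, from x = -60 to +12 mm; round sheath 38 mm across, 14 mm high, centred at x = +41 mm. About 80 g. Origin: midway along its length, on the underside; x towards the sheath, z up. Good grip: across the handle at x = -10 mm.
- stone: Honing stone: rectangular block, light grey on top and black below, 100 mm long (x), 38 mm wide (y), 24 mm high, about 180 g. Origin: centre of the underside; z up. Good grip: across its 38 mm width.
- tray_white: White open rectangular tray, fixed to the bench, 160 mm long (its x) by 150 mm wide (its y), 25 mm high outside; walls and floor 5 mm thick, so the inside is 150 x 140 mm and its floor lies 5 mm above the bench. Origin: centre of the underside, at bench height; z up.
- tray_red: Red open rectangular tray, fixed to the bench, 160 mm long (its x) by 150 mm wide (its y), 25 mm high outside; walls and floor 5 mm thick, so the inside is 150 x 140 mm and its floor lies 5 mm above the bench. Origin: centre of the underside, at bench height; z up.
- tray_blue: Blue open rectangular tray, fixed to the bench, 160 mm long (its x) by 150 mm wide (its y), 25 mm high outside; walls and floor 5 mm thick, so the inside is 150 x 140 mm and its floor lies 5 mm above the bench. Origin: centre of the underside, at bench height; z up.
- mug: Terracotta mug standing on the bench beside the work, 76 mm across, 85 mm high, handle at its +y. Bystander. Origin: centre of the underside.
- mallet: Wooden mallet lying on the bench beside the work: pale head 64 mm thick from x = 0 to 110 mm, dark handle 26 mm thick from x = 0 to -130 mm, its axis 32 mm above the bench. Bystander. Origin: at bench height under the joint of head and handle.
There are look-alikes about, which are no part of the job. Leave any pink or yellow look-alike of the stone alone.

How it is judged (in metres and radians):
At the end, for the whole second after the job is handed in: Scoops in the white tray, knives in the red, stone in the blue: each origin within 70 mm (tray x) and 65 mm (tray y) of the tray's centre and at most 11 mm above its underside (its floor is at 5 mm), tilted under 0.12 rad, right way up, released and at rest (x of scoop_pale in the frame of tray_white between -0.07 and 0.07 m and y of scoop_pale in the frame of tray_white between -0.065 and 0.065 m and z of scoop_pale in the frame of tray_white between 0.002 and 0.011 m and angle between each of scoop_pale, scoop_dark, knife_straight, knife_hook, stone's own z axis and vertical below 0.12 rad and linear speed of each of scoop_pale, scoop_dark, knife_straight, knife_hook, stone below 0.02 m/s and angular speed of each of scoop_pale, scoop_dark, knife_straight, knife_hook, stone below 0.2 rad/s and contact force between the fingers and scoop_pale below 0.05 N and x of scoop_dark in the frame of tray_white between -0.07 and 0.07 m and y of scoop_dark in the frame of tray_white between -0.065 and 0.065 m and z of scoop_dark in the frame of tray_white between 0.002 and 0.011 m and contact force between the fingers and scoop_dark below 0.05 N and x of knife_straight in the frame of tray_red between -0.07 and 0.07 m and y of knife_straight in the frame of tray_red between -0.065 and 0.065 m and z of knife_straight in the frame of tray_red between 0.002 and 0.011 m and contact force between the fingers and knife_straight below 0.05 N and x of knife_hook in the frame of tray_red between -0.07 and 0.07 m and y of knife_hook in the frame of tray_red between -0.065 and 0.065 m and z of knife_hook in the frame of tray_red between 0.002 and 0.011 m and contact force between the fingers and knife_hook below 0.05 N and x of stone in the frame of tray_blue between -0.07 and 0.07 m and y of stone in the frame of tray_blue between -0.065 and 0.065 m and z of stone in the frame of tray_blue between 0.002 and 0.011 m and contact force between the fingers and stone below 0.05 N); the robot touches nothing.
It fails at once if a scoop, knife or the stone is dropped or thrown: it moves faster than 0.9 m/s (a free fall of about 40 mm) while nothing of the robot touches it ((linear speed of scoop_pale above 0.9 m/s and contact force between each of the arm, the fingers and scoop_pale below 0.05 N) or (linear speed of scoop_dark above 0.9 m/s and contact force between each of the arm, the fingers and scoop_dark below 0.05 N) or (linear speed of knife_straight above 0.9 m/s and contact force between each of the arm, the fingers and knife_straight below 0.05 N) or (linear speed of knife_hook above 0.9 m/s and contact force between each of the arm, the fingers and knife_hook below 0.05 N) or (linear speed of stone above 0.9 m/s and contact force between each of the arm, the fingers and stone below 0.05 N)).
It fails at once if the mug or the mallet is moved by more than 20 mm or tipped (distance of any of mug, mallet from where it was at the start of the episode above 0.02 m or angle between any of mug, mallet's own z axis and vertical above 0.3 rad).
It also fails if it takes over 115 s, if anything falls off the work surface, if the arm or the gripper's body presses on something with over 40 N, if the wrist force passes 120 N, or if a joint passes its speed limit or range.

## Robot

A 6-joint arm with a two-finger parallel gripper is mounted at the origin on the work surface. World frame = base frame: x ahead of the robot, y to its left, z up, the work surface at z = 0. Lengths are in mm, angles in rad, forces in N, time in s.
With the tool pointing down it reaches from about 350 to 925 mm from the base axis. Payload 6.4 kg.
Tool frame: the origin (TCP) lies midway between the tips of the shut fingers; the grasp point (between the pads) lies 19 mm behind it (tcp_to_grasp is the distance from the TCP to the grasp point, in mm); z points along the fingers, y is the line along which they close (so a half turn about z gives the same grasp; the last joint's range is limited). The gripper opens to 94 mm and grips with 3 to 60 N. Pads are 16 mm wide; open, the fingers measure 119 mm over their backs; the gripper's body (75 mm by 177 mm) begins 78 mm behind the grasp point.
Start: joints at [-1.488, 0.245, 1.558, -0, 1.339, -0.174], TCP at [165.096, -628.695, 205.455] pointing down, gripper open.
Joint ranges: [-3.13, 3.13], [-1.02, 2.26], [0.13, 2.54], [-0.95, 4.09], [0.21, 2.88], [-2.74, 2.74]. Speed limits (rad/s): [2.57, 2.57, 3.14, 3.14, 3.14, 3.14].

## Interface

Orientations are given as a rotation vector (axis times angle).
In Python, from bench import read_state, snapshot, camera_model, hand_in, tcp_to_grasp gives the robot as it stands.
- The arm moves only by the tool drive_tool, never from a script. Its arguments are lists of equal length, an entry for each row: "grip": the closure, from 0 (fully open) to 1 (shut); "slide": the shift along the world's x, y, z in cm, a list of three; "turn": the turn, a rotation vector about the world's x, y, z in degrees, a list of three. A call has 1 to 12 rows; each row is the pose to reach, as a shift and turn from the pose commanded when the call began; what a row does not reach only later rows make up. A row lasts 1/8 s, in which the tool goes at most 62.5 mm and 10.7 degrees, less where a joint would pass 70% of its speed; a pose out of reach is approached as far as the arm can. A call with a gripper value outside its range is refused whole. The fingers move at their own pace and stop on an object; the grip force is fixed at half the most. Time passes only in rows, so rows that repeat a pose let the fingers close. It gives the time, the measured TCP pose, the force, the opening and the grip force at its end, in the units of the state.
- read_state(): the state, without advancing time (a new reading comes with each control period).
- snapshot(name): name is "scene" or "top" or "wrist"; returns the picture (420x560x3 uint8, blue, green, red); there is no depth.
- camera_model(name): a dict with "K" (3x3 intrinsics, pixels), "position" and "attitude" of the camera in the world. Camera axes: x right, y up, looking along -z (the intrinsics and any distortion apply to the point x, -y, -z); pixel columns grow to the right and rows downward; lengths in mm; the calibration is good to about 2 mm. A picture is of the moment at which its call begins: read the wrist's pose just before it. camera_model takes no time and is no camera call; for the wrist camera it gives the pose at the moment of the call.
- hand_in(): hands the job in; it is judged then, once.
The state is a dict: "clock": time; "joints": joint angles; "joint_velocities": joint speeds; "effort": joint torques, N m; "position": TCP position; "ee_rot": TCP orientation; "force": force on the tool from outside, world axes, zero at the start; "wrist_torque": the same for the moment, N m; "finger_gap": finger opening in mm; "gripper_force": force on a finger pad.
Only numpy, scipy, OpenCV 4.12 (cv2) and the standard library are available. Lean on these libraries where they do the work, as an engineer would, in place of code of your own. Each camera call takes 0.05 s, during which the arm holds its last target. There are 200 camera calls.

## Working session

There is one attempt and no reset: what is moved stays moved. The work goes in short steps, Python scripts to look and compute and a tool call to move; the robot and the scene stay as the last step left them, time stands still between calls to the robot, and variables do not carry over. Pictures are saved under pics/ and viewed, at most 14 in all, crops included, and the job is handed in when it is done.

Besides the shell and the picture viewer there is one more tool, called after "Call:" by a JSON object that holds its "fn" and its "kwargs", one argument or row to a line. drive_tool: Moves the arm, as the interface text tells. Its arguments: {"type":"object","properties":{"grip":{"type":"array"},"slide":{"type":"array"},"turn":{"type":"array"}},"required":["grip","slide","turn"]}

```bash
mkdir -p pics; cat > h.py <<'E'
from bench import *
import numpy as np, cv2
from scipy.spatial.transform import Rotation as R
E
python3 - <<'E'
from h import *
for n in("top","scene"):
    cv2.imwrite(f"pics/{n}0.png",snapshot(n)); print(n,camera_model(n))
s=read_state();print(s["clock"],s["position"],s["ee_rot"],s["finger_gap"],tcp_to_grasp)
E
```

```text
top {'K': array([[459.90738089,   0.        , 283.37018757],
       [  0.        , 459.90738089, 210.9327113 ],
       [  0.        ,   0.        ,   1.        ]]), 'position': array([ 173.91652814,   14.36912098, 1579.17885115]), 'attitude': array([ 0.14908747, -0.14770774, -1.56919786])}
scene {'K': array([[440.14160978,   0.        , 273.74250297],
       [  0.        , 440.14160978, 211.35552033],
       [  0.        ,   0.        ,   1.        ]]), 'position': array([1056.35185705,  797.51151466,  830.45782941]), 'attitude': array([0.36892458, 1.08279738, 2.31545838])}
0.1 [ 165.03522124 -628.1425638   204.45503757] [-3.11399961e+00 -4.02005779e-01 -9.04083373e-05] 94.12240160749917 18.8
```

View pics/top0.png

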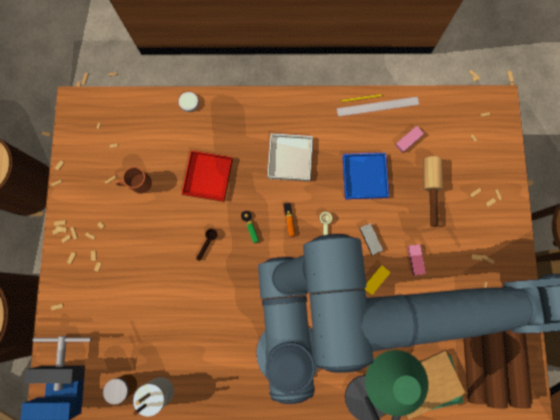

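View pics/scene0.png

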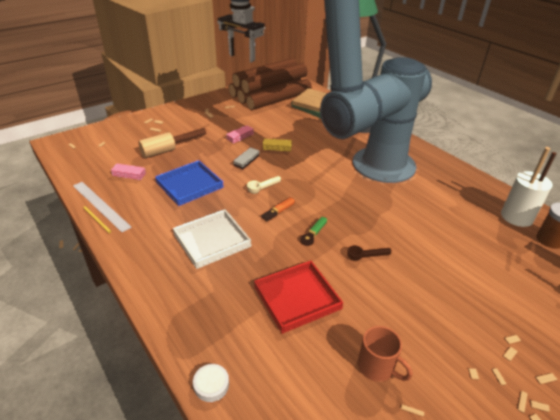

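Top view: red tray (208,176), white (291,157), blue (366,176); dark scoop (207,244), hook knife (250,226), straight knife (290,220), pale scoop (326,221, partly under the arm), grey stone (372,239). The scene view agrees. In it the pink and yellow look-alikes are at (128,172), (240,133) and (277,145), the mallet at (160,143) and the mug at (380,355).

```bash
cat >> h.py <<'E'
def ray(name,uv,z,cm=None):
    c=cm or camera_model(name);K=c["K"];uv=np.atleast_2d(np.float64(uv))
    d=np.c_[(uv[:,0]-K[0,2])/K[0,0],-(uv[:,1]-K[1,2])/K[1,1],-np.ones(len(uv))]
    d=R.from_rotvec(c["attitude"]).apply(d);p=np.array(c["position"])
    return (p+d*((z-p[2])/d[:,2])[:,None])[:,:2]
def proj(name,P,cm=None):
    c=cm or camera_model(name);q=R.from_rotvec(c["attitude"]).inv().apply(np.atleast_2d(np.float64(P))-c["position"])
    q=q*[1,-1,-1];q=q@c["K"].T;return q[:,:2]/q[:,2:]
E
python3 - <<'E'
from h import *
im=cv2.imread("pics/top0.png");hsv=cv2.cvtColor(im,cv2.COLOR_BGR2HSV)
def rect(nm,box,lo,hi,z):
    x0,y0,x1,y1=box;m=np.zeros(im.shape[:2],np.uint8)
    m[y0:y1,x0:x1]=cv2.inRange(hsv,lo,hi)[y0:y1,x0:x1]
    c=max(cv2.findContours(m,0,1)[0],key=cv2.contourArea)[:,0]
    p=ray("top",c,z).astype(np.float32);r=cv2.minAreaRect(p)
    print(nm,len(c),np.round(r[0]),np.round(r[1]),round(r[2],1))
rect("red",(170,140,245,215),(0,150,80),(8,255,255),25);rect("red",(170,140,245,215),(172,150,80),(180,255,255),25)
rect("white",(255,125,325,190),(0,0,100),(180,70,255),25)
rect("blue",(335,145,400,210),(105,120,60),(130,255,255),25)
rect("stone",(350,215,390,262),(0,0,90),(180,60,255),24)
rect("dark",(190,222,222,265),(0,0,0),(180,255,62),15)
rect("hookblk",(236,205,262,222),(0,0,0),(180,255,60),14)
rect("green",(236,205,265,250),(45,100,40),(80,255,255),20)
rect("strblk",(280,200,300,215),(0,0,0),(180,255,60),14)
rect("orange",(280,200,302,242),(4,215,170),(16,255,255),20)
rect("pale",(315,205,340,250),(15,0,150),(35,160,255),20)
E
```

```text
red 168 [599. 282.] [154. 164.] 80.3Traceback (most recent call last):
  File "<stdin>", line 9, in <module>
  File "<stdin>", line 6, in rect
ValueError: max() iterable argument is empty
```

```bash
python3 - <<'E'
from h import *
im=cv2.imread("pics/top0.png");hsv=cv2.cvtColor(im,cv2.COLOR_BGR2HSV)
def rect(nm,box,lo,hi,z):
    x0,y0,x1,y1=box;m=np.zeros(im.shape[:2],np.uint8)
    m[y0:y1,x0:x1]=cv2.inRange(hsv,lo,hi)[y0:y1,x0:x1]
    cs=cv2.findContours(m,0,1)[0]
    if not cs: print(nm,"none");return
    c=max(cs,key=cv2.contourArea)[:,0]
    p=ray("top",c,z).astype(np.float32);r=cv2.minAreaRect(p)
    print(nm,len(c),np.round(r[0]),np.round(r[1]),round(r[2],1))
rect("white",(255,125,325,190),(0,0,100),(180,70,255),25)
rect("blue",(335,145,400,210),(105,120,60),(130,255,255),25)
rect("stone",(350,215,390,262),(0,0,90),(180,60,255),24)
rect("dark",(190,222,222,265),(0,0,0),(180,255,62),15)
rect("hookblk",(236,205,262,222),(0,0,0),(180,255,60),14)
rect("green",(236,205,265,250),(45,100,40),(80,255,255),20)
rect("strblk",(280,200,300,215),(0,0,0),(180,255,60),14)
rect("orange",(280,200,302,242),(4,215,170),(16,255,255),20)
rect("pale",(315,205,340,250),(15,0,150),(35,160,255),20)
s=read_state();c=camera_model("wrist");T=R.from_rotvec(s["ee_rot"])
print(T.as_matrix().round(3));print("cam in tool",T.inv().apply(c["position"]-s["position"]),(T.inv()*R.from_rotvec(c["attitude"])).as_matrix().round(2),c["K"])
E
```

```text
white 168 [666.  -9.] [151. 164.] 85.9
blue 166 [ 597. -271.] [159. 149.] 1.7
stone 69 [ 374. -282.] [99. 40.] 22.5
dark 67 [362. 286.] [ 36. 111.] 55.5
hookblk 26 [456. 145.] [28. 28.] 0.6
green 42 [397. 121.] [66. 19.] 22.0
strblk 25 [483.   1.] [31. 21.] 8.9
orange 41 [420.  -5.] [64. 17.] 5.9
pale 55 [ 431. -128.] [41. 80.] 89.0
[[ 0.967  0.254 -0.   ]
 [ 0.254 -0.967  0.002]
 [ 0.    -0.002 -1.   ]]
cam in tool [  71.51493024   -0.71383074 -179.42250825] [[-0.    0.97  0.25]
 [ 1.    0.   -0.  ]
 [-0.    0.25 -0.97]] [[292.10693736   0.         286.26530546]
 [  0.         292.10693736 208.58772284]
 [  0.           0.           1.        ]]
```

Call:
{"fn": "drive_tool", "kwargs": {
  "grip": [0,0,0,0,0,0,0,0,0,0,0,0],
  "slide": [
    [1,3,4],
    [4,9,8],
    [7,15,9.5],
    [9.5,21,9.5],
    [12,27,9.5],
    [14.5,33,9.5],
    [17,39,9.5],
    [19.5,45,9.5],
    [22,51,9.5],
    [24,56,9.5],
    [25.5,60,9.5],
    [25.5,62.8,9.5]
  ],
  "turn": [
    [0,0,0],
    [0,0,-2],
    [0,0,-4],
    [0,0,-6],
    [0,0,-8],
    [0,0,-10],
    [0,0,-12],
    [0,0,-14],
    [0,0,-14.7],
    [0,0,-14.7],
    [0,0,-14.7],
    [0,0,-14.7]
  ]
}}

```text
clock: 1.6
position: [420.2, 1.9, 300.0]
ee_rot: [-3.141, -0.005, 0.001]
force: [0.1, -1.1, 0.4]
finger_gap: 94.1
gripper_force: 0.0
```

```bash
python3 - <<'E'
from h import *
s=read_state();print(s["clock"],s["position"],s["ee_rot"],s["joint_velocities"].round(2) if hasattr(s["joint_velocities"],'round') else 0)
cm=camera_model("wrist");import pickle
im=snapshot("wrist");cv2.imwrite("pics/w1.png",im);pickle.dump(cm,open("w1.pkl","wb"))
cv2.imwrite("pics/top1.png",snapshot("top"))
for q in [(374,-282),(362,286),(397,121),(420,-5),(431,-128),(666,-9)]: print(q,proj("wrist",[*q,15],cm).round())
E
```

```text
1.6 [420.20997298   1.92040888 300.02610549] [-3.14112704e+00 -5.08621783e-03  1.19073723e-03] [ 0.63  0.01 -0.01 -0.01 -0.    0.65]
(374, -282) [[459. 208.]]
(362, 286) [[114. 214.]]
(397, 121) [[213. 194.]]
(420, -5) [[291. 180.]]
(431, -128) [[368. 173.]]
(666, -9) [[295.   4.]]
```

View pics/w1.png

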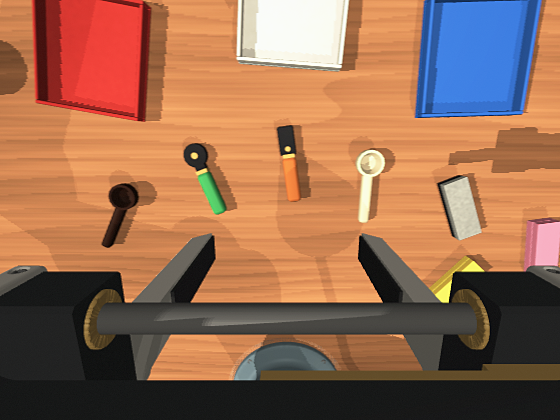

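The wrist view shows the dark scoop (120,213), hook knife (205,178), straight knife (289,163), pale scoop (368,185) and stone (460,207), all clear. The red, white and blue trays are along the top edge, and the yellow and pink decoys lie to the right of the stone.

```bash
cat >> h.py <<'E'
def mrect(im,box,ranges,z,cm,show=None):
    hsv=cv2.cvtColor(im,cv2.COLOR_BGR2HSV);x0,y0,x1,y1=box;m=np.zeros(im.shape[:2],np.uint8)
    for lo,hi in ranges: m[y0:y1,x0:x1]|=cv2.inRange(hsv,lo,hi)[y0:y1,x0:x1]
    cs=cv2.findContours(m,0,1)[0]
    if not cs: return print("none")
    c=max(cs,key=cv2.contourArea)[:,0]
    r=cv2.minAreaRect(ray("wrist",c,z,cm).astype(np.float32))
    (w,h),a=r[1],r[2]
    if h>w: w,h,a=h,w,a+90
    a=(a+90)%180-90
    return np.round([*r[0],w,h,a],1)
E
python3 - <<'E'
from h import *
snapshot("wrist");snapshot("wrist")
cm=camera_model("wrist");im=snapshot("wrist");cv2.imwrite("pics/w2.png",im)
s=read_state();print(s["clock"],s["position"],s["ee_rot"])
B=[((0,0,0),(180,255,75))]
for n,a in dict(green=((180,130,235,225),[((45,90,30),(85,255,255))],20),hookblk=((175,130,213,176),B,14),
 orange=((270,145,305,210),[((3,200,150),(16,255,255))],20),strblk=((270,115,305,153),B,14),
 pale=((345,140,395,230),[((15,20,130),(40,140,255))],21),palebowl=((345,140,395,180),[((15,20,130),(40,140,255))],24),
 stone=((435,165,485,245),[((0,0,100),(180,60,255))],24),dark=((95,170,145,255),B,20),darkbowl=((95,170,145,210),B,24)).items():
    print(n,mrect(im,*a,cm))
E
```

```text
1.85 [419.91820251  -1.23104161 300.18833799] [ 3.14132887e+00 -1.89761853e-04 -7.75457853e-04]
green [398.8 119.9  69.2  23.2  21.3]
hookblk [456.2 143.9  42.   36.1  -3.9]
orange [387.6 -12.1   4.8   0.  -90. ]
strblk [482.5   1.4  41.9  24.5   8.4]
pale [ 410.1 -132.8  115.7   45.1    6.4]
palebowl [ 444.7 -127.8   45.3   44.7  -89.9]
stone [ 375.2 -280.5  102.3   41.9   22.5]
dark [363.8 283.  118.8  44.  -33.9]
darkbowl [393.9 260.4  46.6  40.7 -90. ]
```

Call:
{"fn": "drive_tool", "kwargs": {
  "grip": [0,0,0,0,0],
  "slide": [
    [0.5,-0.1,-5],
    [1,-0.2,-10],
    [1.7,-0.3,-14],
    [1.7,-0.3,-17],
    [1.7,-0.3,-17]
  ],
  "turn": [
    [0,0,2],
    [0,0,4],
    [0,0,6.5],
    [0,0,6.5],
    [0,0,6.5]
  ]
}}

```text
clock: 2.48
position: [435.1, -4.5, 128.2]
ee_rot: [-3.135, -0.174, 0.009]
force: [0.4, -0.5, 0.3]
finger_gap: 94.1
gripper_force: 0.0
```

```bash
python3 - <<'E'
from h import *
s=read_state();cm=camera_model("wrist");im=snapshot("wrist");cv2.imwrite("pics/w3.png",im);print(s["clock"],s["position"],s["ee_rot"])
print(proj("wrist",[[437,-4,20],[482,1,14]],cm).round())
E
```

```text
2.475 [435.09293778  -4.54704101 128.17239299] [-3.13509402 -0.17436947  0.00860734]
[[287. 204.]
 [287. 158.]]
```

View pics/w3.png

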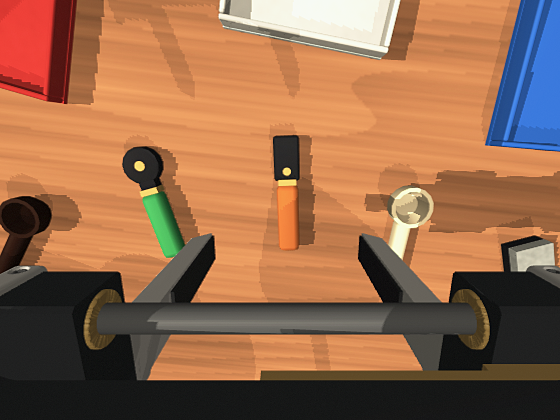

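Wrist view: the straight knife is centred between the fingers at (287,200), as predicted, so I'll grasp it.

Call:
{"fn": "drive_tool", "kwargs": {
  "grip": [0,0,0,0,0,1,1,1,1,1,1,1],
  "slide": [
    [0.2,0,-5],
    [0.2,0,-9],
    [0.2,0,-11.5],
    [0.2,0,-12.5],
    [0.2,0,-12.5],
    [0.2,0,-12.5],
    [0.2,0,-12.5],
    [0.2,0,-12.5],
    [0.2,0,-12.5],
    [0.2,0,-11],
    [0.2,0,-8],
    [0.2,0,-5]
  ],
  "turn": [
    [0,0,1],
    [0,0,1],
    [0,0,1],
    [0,0,1],
    [0,0,1],
    [0,0,1],
    [0,0,1],
    [0,0,1],
    [0,0,1],
    [0,0,1],
    [0,0,1],
    [0,0,1]
  ]
}}

```text
clock: 4.03
position: [439.2, -3.7, 82.1]
ee_rot: [3.135, 0.206, 0.001]
force: [1.3, 0.2, -0.4]
finger_gap: 27.6
gripper_force: 0.0
```

Call:
{"fn": "drive_tool", "kwargs": {
  "grip": [0.4,0.4,0.4,0.4,0.4,1,1,1,1,1,1,1],
  "slide": [
    [0,0,0],
    [0,0,0],
    [0,0,-1],
    [0,0,-4],
    [0,0,-7],
    [0,0,-7.5],
    [0,0,-7.5],
    [0,0,-7.5],
    [0,0,-7.5],
    [0,0,-7.5],
    [0,0,-7.5],
    [0,0,-7.5]
  ],
  "turn": [
    [0,0,0],
    [0,0,0],
    [0,0,0],
    [0,0,0],
    [0,0,0],
    [0,0,0],
    [0,0,0],
    [0,0,0],
    [0,0,0],
    [0,0,0],
    [0,0,0],
    [0,0,0]
  ]
}}

```text
clock: 5.52
position: [440.0, -3.9, 6.4]
ee_rot: [3.134, 0.206, 0.003]
force: [-2.1, 0.7, 6.1]
finger_gap: 21.6
gripper_force: 30.0
```

Call:
{"fn": "drive_tool", "kwargs": {
  "grip": [1,1,1,1,1,1,1,1,1,1,1,1],
  "slide": [
    [0,0,1.5],
    [0,0,4.5],
    [1,2,7.5],
    [3,5.5,8.5],
    [5.5,9.5,8.5],
    [8,14,8.5],
    [10.5,18.5,8.5],
    [12.5,22,8.5],
    [14,24.5,8.5],
    [14.7,25.6,7],
    [14.7,25.6,5],
    [14.7,25.6,4]
  ],
  "turn": [
    [0,0,0],
    [0,0,0],
    [0,0,-2],
    [0,0,-4],
    [0,0,-7],
    [0,0,-10],
    [0,0,-13],
    [0,0,-15],
    [0,0,-17],
    [0,0,-17],
    [0,0,-17],
    [0,0,-17]
  ]
}}

```text
clock: 7.02
position: [584.5, 251.6, 43.5]
ee_rot: [3.13, -0.26, -0.005]
force: [0.6, -0.4, -1.5]
finger_gap: 21.6
gripper_force: 30.0
```

```bash
python3 - <<'E'
from h import *
snapshot("scene");snapshot("scene")
s=read_state();cm=camera_model("wrist");im=snapshot("wrist");cv2.imwrite("pics/w4.png",im);print(s["clock"],s["position"],s["ee_rot"],s["finger_gap"],s["force"])
E
```

```text
7.125 [584.37054739 251.33636936  43.51368612] [ 3.12950166 -0.26075526 -0.00584568] 21.67167781601419 [-0.15837972 -0.47813537 -1.43131018]
```

View pics/w4.png

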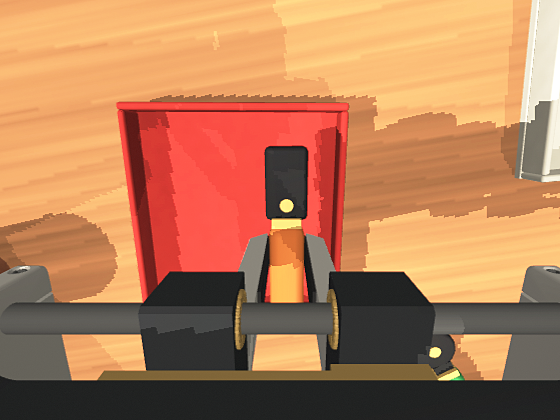

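The knife hangs level over the right half of the red tray, its sheath at (286,180) and parallel to the walls. I'll lower it, part the fingers a little and rise.

Call:
{"fn": "drive_tool", "kwargs": {
  "grip": [1,1,1,1,1,0.62,0.62,0.62,0.62,0.62,0.62,0.62],
  "slide": [
    [0.2,0.4,-1],
    [0.2,0.4,-2],
    [0.2,0.4,-2.8],
    [0.2,0.4,-3.2],
    [0.2,0.4,-3.2],
    [0.2,0.4,-3.2],
    [0.2,0.4,-3.2],
    [0.2,0.4,-3.2],
    [0.2,0.4,-3.2],
    [0.2,0.4,-1],
    [0.2,0.4,4],
    [0.2,0.4,9]
  ],
  "turn": [
    [0,0,0],
    [0,0,0],
    [0,0,0],
    [0,0,0],
    [0,0,0],
    [0,0,0],
    [0,0,0],
    [0,0,0],
    [0,0,0],
    [0,0,0],
    [0,0,0],
    [0,0,0]
  ]
}}

```text
clock: 8.68
position: [588.2, 256.3, 138.3]
ee_rot: [-3.131, 0.26, -0.002]
force: [0.4, 1.1, 0.2]
finger_gap: 35.7
gripper_force: 0.0
```

Call:
{"fn": "drive_tool", "kwargs": {
  "grip": [0.3,0.3,0.3,0.3,0.3,0.3,0.3,0.3],
  "slide": [
    [-2,-1.5,0],
    [-6,-4.5,0],
    [-10,-7.5,0],
    [-14,-10.5,0],
    [-16.5,-12.3,0],
    [-17.6,-13.1,-1],
    [-17.6,-13.1,-2],
    [-17.6,-13.1,-2]
  ],
  "turn": [
    [0,0,4],
    [0,0,10],
    [0,0,17],
    [0,0,24],
    [0,0,30],
    [0,0,31.5],
    [0,0,31.5],
    [0,0,31.5]
  ]
}}

```text
clock: 9.68
position: [412.2, 125.5, 115.4]
ee_rot: [-3.084, -0.599, 0.0]
force: [0.7, 0.8, 0.1]
finger_gap: 66.0
gripper_force: 0.0
```

```bash
cat >> h.py <<'E'
def look(name):
    snapshot("wrist")
    s=read_state();cm=camera_model("wrist");im=snapshot("wrist");cv2.imwrite(f"pics/{name}.png",im)
    print(s["clock"],np.round(s["position"],1),"yaw",np.degrees(2*np.arctan2(s["ee_rot"][1],s["ee_rot"][0])).round(1),round(s["finger_gap"],1))
    return im,cm
E
python3 - <<'E'
from h import *
im,cm=look("w5")
print(proj("wrist",[[412,125,20],[456,144,14]],cm).round())
print(mrect(im,(230,100,350,300),[((45,90,30),(85,255,255))],20,cm),mrect(im,(230,60,340,200),[((0,0,0),(180,255,60))],14,cm))
E
```

```text
9.725 [412.6 125.6 115.8] yaw -338.0 66.0
[[287. 210.]
 [286. 160.]]
[399.  122.8  68.   20.3  21.4] [456.1 145.6  41.5  35.3  22. ]
```

View pics/w5.png

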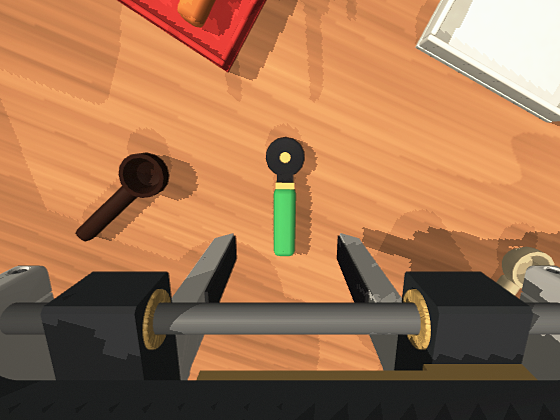

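The hook knife is centred, sheath at (285,157) and handle at (285,220). Grasping it.

Call:
{"fn": "drive_tool", "kwargs": {
  "grip": [0.3,0.3,0.3,0.3,1,1,1,1,1,1,1,1],
  "slide": [
    [0,0.2,-4],
    [0,0.2,-8],
    [0,0.2,-10.5],
    [0,0.2,-11],
    [0,0.2,-11],
    [0,0.2,-11],
    [0,0.2,-11],
    [0,0.2,-11],
    [0,0.2,-11],
    [0,0.2,-11],
    [0,0.2,-11],
    [0,0.2,-11]
  ],
  "turn": [
    [0,0,0],
    [0,0,0],
    [0,0,0],
    [0,0,0],
    [0,0,0],
    [0,0,0],
    [0,0,0],
    [0,0,0],
    [0,0,0],
    [0,0,0],
    [0,0,0],
    [0,0,0]
  ]
}}

```text
clock: 11.28
position: [412.3, 127.3, 5.7]
ee_rot: [3.084, 0.6, 0.0]
force: [-1.9, 0.3, 5.1]
finger_gap: 22.0
gripper_force: 30.0
```

Call:
{"fn": "drive_tool", "kwargs": {
  "grip": [1,1,1,1,1,1,1,1,1,1,1,1],
  "slide": [
    [0,0,1.5],
    [0,0,4.5],
    [1.5,1.5,7.5],
    [4,4,8.5],
    [7,7,8.5],
    [10,10,8.5],
    [13,13.3,8.5],
    [16,16.5,8.5],
    [17.6,18,8.5],
    [18.2,18.7,7],
    [18.2,18.7,5],
    [18.2,18.7,4]
  ],
  "turn": [
    [0,0,0],
    [0,0,0],
    [0,0,-3],
    [0,0,-8],
    [0,0,-13],
    [0,0,-18],
    [0,0,-23],
    [0,0,-28],
    [0,0,-31.5],
    [0,0,-31.5],
    [0,0,-31.5],
    [0,0,-31.5]
  ]
}}

```text
clock: 12.78
position: [591.8, 313.1, 42.4]
ee_rot: [3.129, -0.26, -0.007]
force: [-0.3, -0.8, -1.1]
finger_gap: 21.8
gripper_force: 30.0
```

```bash
python3 - <<'E'
from h import *
im,cm=look("w6")
E
```

```text
12.825 [591.4 312.9  41.6] yaw -9.5 21.7
```

View pics/w6.png

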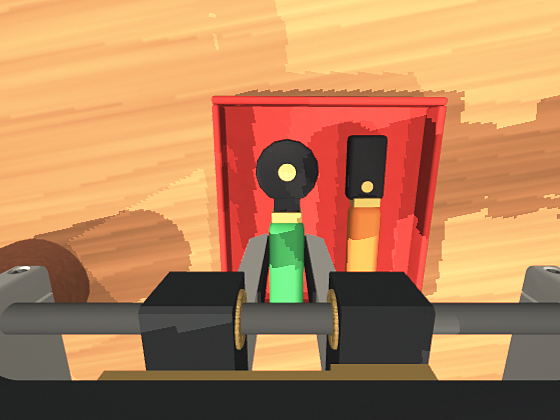

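The hook knife hangs over the left half at (287,175) and the straight knife lies flat to its right at (366,200). Lowering it.

Call:
{"fn": "drive_tool", "kwargs": {
  "grip": [1,1,1,1,1,0.62,0.62,0.62,0.62,0.62,0.62,0.62],
  "slide": [
    [0.1,0,-1],
    [0.1,0,-2],
    [0.1,0,-2.8],
    [0.1,0,-3.2],
    [0.1,0,-3.2],
    [0.1,0,-3.2],
    [0.1,0,-3.2],
    [0.1,0,-3.2],
    [0.1,0,-3.2],
    [0.1,0,-1],
    [0.1,0,4],
    [0.1,0,9]
  ],
  "turn": [
    [0,0,0],
    [0,0,0],
    [0,0,0],
    [0,0,0],
    [0,0,0],
    [0,0,0],
    [0,0,0],
    [0,0,0],
    [0,0,0],
    [0,0,0],
    [0,0,0],
    [0,0,0]
  ]
}}

```text
clock: 14.38
position: [595.2, 314.4, 138.3]
ee_rot: [-3.13, 0.26, -0.001]
force: [0.7, 0.3, -0.2]
finger_gap: 36.0
gripper_force: 0.0
```

Call:
{"fn": "drive_tool", "kwargs": {
  "grip": [0.3,0.3,0.3,0.3,0.3,0.3,0.3,0.3],
  "slide": [
    [-3,-0.3,0],
    [-8,-1,0],
    [-13,-1.5,0],
    [-18,-2,0],
    [-22,-2.6,0],
    [-23.5,-2.8,-1],
    [-23.5,-2.8,-2],
    [-23.5,-2.8,-2]
  ],
  "turn": [
    [0,0,-4],
    [0,0,-9],
    [0,0,-14],
    [0,0,-19],
    [0,0,-24.5],
    [0,0,-24.5],
    [0,0,-24.5],
    [0,0,-24.5]
  ]
}}

```text
clock: 15.38
position: [360.5, 286.3, 115.5]
ee_rot: [3.004, -0.918, 0.0]
force: [0.3, 0.5, 0.5]
finger_gap: 65.9
gripper_force: 0.0
```

```bash
python3 - <<'E'
from h import *
im,cm=look("w7")
print(proj("wrist",[[360,286,18]],cm).round())
D=[((0,0,0),(180,255,70))]
print(mrect(im,(230,100,345,255),D,20,cm))
print(mrect(im,(262,190,315,240),D,18,cm))
E
```

```text
15.425 [360.9 286.4 115.8] yaw 326.0 65.9
[[287. 209.]]
[367.  283.8 106.   40.5 -36.4]
[353.2 286.3  52.4  17.1 -27.3]
```

View pics/w7.png

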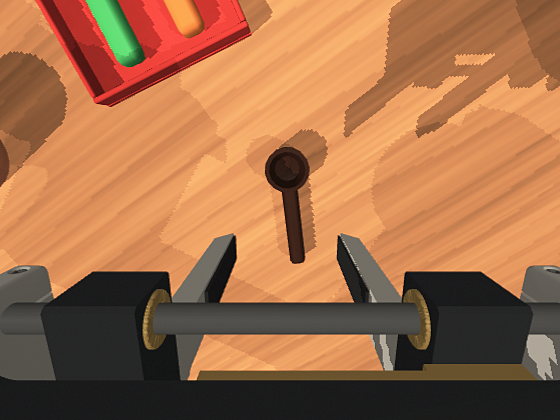

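The dark scoop's handle runs (288,190)–(297,260), so I correct the yaw by about +6.5° and the position by –6 mm in x.

Call:
{"fn": "drive_tool", "kwargs": {
  "grip": [0.3,0.3,0.3,0.3,1,1,1,1,1,1,1,1],
  "slide": [
    [-0.6,-0.1,-2],
    [-0.6,-0.1,-7],
    [-0.6,-0.1,-10.5],
    [-0.6,-0.1,-11],
    [-0.6,-0.1,-11],
    [-0.6,-0.1,-11],
    [-0.6,-0.1,-11],
    [-0.6,-0.1,-11],
    [-0.6,-0.1,-11],
    [-0.6,-0.1,-11],
    [-0.6,-0.1,-11],
    [-0.6,-0.1,-11]
  ],
  "turn": [
    [0,0,6.5],
    [0,0,6.5],
    [0,0,6.5],
    [0,0,6.5],
    [0,0,6.5],
    [0,0,6.5],
    [0,0,6.5],
    [0,0,6.5],
    [0,0,6.5],
    [0,0,6.5],
    [0,0,6.5],
    [0,0,6.5]
  ]
}}

```text
clock: 16.98
position: [354.1, 285.3, 5.6]
ee_rot: [3.052, -0.746, -0.0]
force: [-1.0, -0.5, 3.7]
finger_gap: 15.7
gripper_force: 30.0
```

Call:
{"fn": "drive_tool", "kwargs": {
  "grip": [1,1,1,1,1,1,1,1,1,1,1,1],
  "slide": [
    [0,0,1.5],
    [0,0,4.5],
    [1.5,-1.3,7.5],
    [5,-4.2,8.5],
    [8.5,-7.2,8.5],
    [12,-10.2,8.5],
    [15.5,-13.2,8.5],
    [19,-16.2,8.5],
    [22.5,-19.2,8.5],
    [26,-22.2,8.5],
    [29,-24.7,8.5],
    [30.9,-26.3,8]
  ],
  "turn": [
    [0,0,0],
    [0,0,0],
    [0,0,2],
    [0,0,5],
    [0,0,8],
    [0,0,11],
    [0,0,14],
    [0,0,17],
    [0,0,20],
    [0,0,23],
    [0,0,23.5],
    [0,0,23.5]
  ]
}}

```text
clock: 18.48
position: [664.9, 20.8, 86.7]
ee_rot: [3.139, -0.111, 0.003]
force: [-0.2, -0.5, -0.4]
finger_gap: 15.7
gripper_force: 30.0
```

Call:
{"fn": "drive_tool", "kwargs": {
  "grip": [1,1,1],
  "slide": [
    [0,0,-2],
    [0,0,-4],
    [0,0,-4]
  ],
  "turn": [
    [0,0,0],
    [0,0,0],
    [0,0,0]
  ]
}}

```text
clock: 18.85
position: [659.8, 23.6, 42.0]
ee_rot: [-3.139, 0.108, 0.01]
force: [-0.6, 0.5, -0.8]
finger_gap: 15.5
gripper_force: 30.0
```

```bash
python3 - <<'E'
from h import *
im,cm=look("w8")
E
```

```text
18.9 [661.2  23.4  43.7] yaw 356.1 15.8
```

View pics/w8.png

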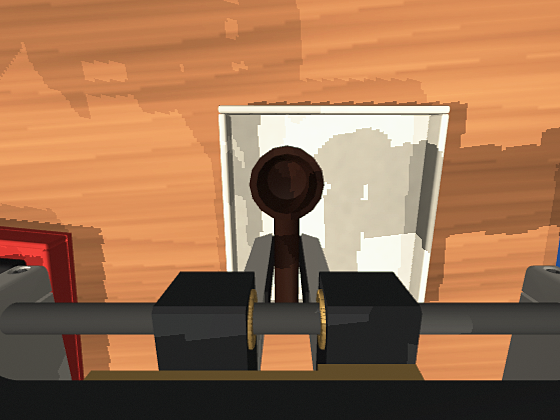

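The dark scoop hangs over the left half of the white tray, bowl at (286,183). Lowering it.

Call:
{"fn": "drive_tool", "kwargs": {
  "grip": [1,1,1,1,1,0.66,0.66,0.66,0.66,0.66,0.66,0.66],
  "slide": [
    [0,0,-1],
    [0,0,-2],
    [0,0,-2.9],
    [0,0,-3.3],
    [0,0,-3.3],
    [0,0,-3.3],
    [0,0,-3.3],
    [0,0,-3.3],
    [0,0,-3.3],
    [0,0,-1],
    [0,0,4],
    [0,0,9]
  ],
  "turn": [
    [0,0,0],
    [0,0,0],
    [0,0,0],
    [0,0,0],
    [0,0,0],
    [0,0,0],
    [0,0,0],
    [0,0,0],
    [0,0,0],
    [0,0,0],
    [0,0,0],
    [0,0,0]
  ]
}}

```text
clock: 20.45
position: [663.3, 22.3, 138.5]
ee_rot: [3.14, -0.109, 0.002]
force: [0.6, -0.1, -0.0]
finger_gap: 32.0
gripper_force: 0.0
```

Call:
{"fn": "drive_tool", "kwargs": {
  "grip": [0.3,0.3,0.3,0.3,0.3,0.3,0.3,0.3,0.3,0.3],
  "slide": [
    [-2.5,-1.5,0],
    [-7,-4,0],
    [-12,-7,0],
    [-17,-10,0],
    [-22,-13,0],
    [-25,-14.7,0],
    [-26.2,-15.4,-1],
    [-26.2,-15.4,-2],
    [-26.2,-15.4,-2],
    [-26.2,-15.4,-2]
  ],
  "turn": [
    [0,0,1],
    [0,0,3],
    [0,0,5],
    [0,0,7],
    [0,0,9],
    [0,0,9],
    [0,0,9],
    [0,0,9],
    [0,0,9],
    [0,0,9]
  ]
}}

```text
clock: 21.7
position: [401.8, -131.3, 115.4]
ee_rot: [-3.138, -0.139, 0.0]
force: [-0.1, -0.2, -0.3]
finger_gap: 65.4
gripper_force: 0.0
```

```bash
python3 - <<'E'
from h import *
im,cm=look("w9")
print(proj("wrist",[[401,-131.6,18],[444.7,-127.8,24]],cm).round())
D=[((12,15,110),(40,140,255))]
print(mrect(im,(230,100,345,195),D,24,cm))
print(mrect(im,(262,202,315,255),D,18,cm))
E
```

```text
21.75 [ 401.8 -131.4  115.5] yaw -354.9 65.9
[[287. 210.]
 [287. 165.]]
[ 444.1 -130.6   50.1   42.7   28. ]
[ 381.3 -127.4   56.3   16.4   -1.2]
```

View pics/w9.png

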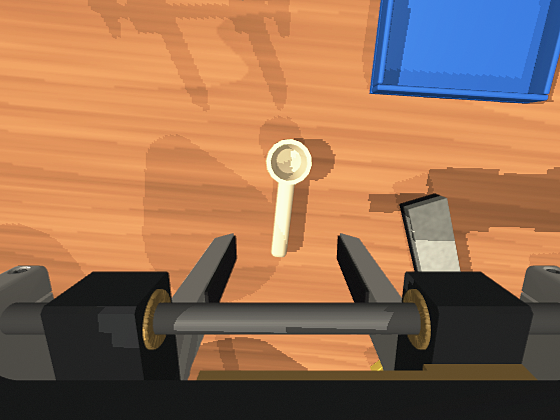

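The pale scoop's handle runs (286,190)–(279,255), so I correct the yaw by –6° and y by +4 mm.

Call:
{"fn": "drive_tool", "kwargs": {
  "grip": [0.3,0.3,0.3,0.3,1,1,1,1,1,1,1,1],
  "slide": [
    [0,0.4,-2],
    [0,0.4,-7],
    [0,0.4,-10.5],
    [0,0.4,-11],
    [0,0.4,-11],
    [0,0.4,-11],
    [0,0.4,-11],
    [0,0.4,-11],
    [0,0.4,-11],
    [0,0.4,-11],
    [0,0.4,-11],
    [0,0.4,-11]
  ],
  "turn": [
    [0,0,-6],
    [0,0,-6],
    [0,0,-6],
    [0,0,-6],
    [0,0,-6],
    [0,0,-6],
    [0,0,-6],
    [0,0,-6],
    [0,0,-6],
    [0,0,-6],
    [0,0,-6],
    [0,0,-6]
  ]
}}

```text
clock: 23.3
position: [401.2, -127.8, 5.6]
ee_rot: [3.141, -0.027, -0.0]
force: [-1.1, 1.2, 3.1]
finger_gap: 16.0
gripper_force: 30.0
```

Call:
{"fn": "drive_tool", "kwargs": {
  "grip": [1,1,1,1,1,1,1,1,1,1,1,1],
  "slide": [
    [0,0,1.5],
    [0,0,4.5],
    [1.5,0.5,7.5],
    [5,1.7,8.5],
    [9,3,8.5],
    [13,4.4,8.5],
    [17,5.8,8.5],
    [21,7.2,8.5],
    [24.3,8.3,8.5],
    [25.8,8.8,8],
    [25.8,8.8,6],
    [25.8,8.8,4]
  ],
  "turn": [
    [0,0,0],
    [0,0,0],
    [0,0,-1],
    [0,0,-2],
    [0,0,-3],
    [0,0,-3],
    [0,0,-3],
    [0,0,-3],
    [0,0,-3],
    [0,0,-3],
    [0,0,-3],
    [0,0,-3]
  ]
}}

```text
clock: 24.8
position: [657.9, -39.7, 43.9]
ee_rot: [-3.14, 0.109, 0.002]
force: [-0.4, -0.1, -0.6]
finger_gap: 15.9
gripper_force: 30.0
```

```bash
python3 - <<'E'
from h import *
im,cm=look("w10")
E
```

```text
24.85 [655.5 -39.3  40.3] yaw 356.0 15.7
```

View pics/w10.png

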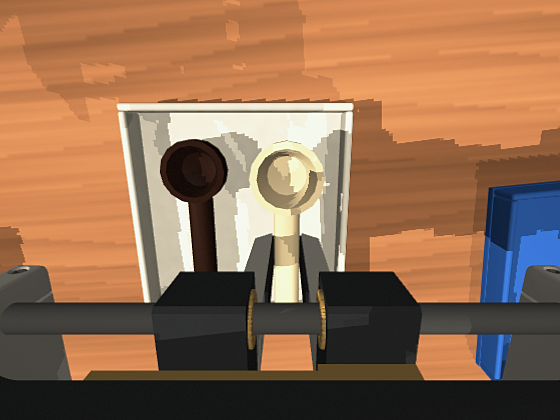

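The pale scoop hangs over the right half of the white tray, bowl at (288,173). The dark one lies clear of it at (193,172). Lowering it.

Call:
{"fn": "drive_tool", "kwargs": {
  "grip": [1,1,1,1,1,0.66,0.66,0.66,0.66,0.66,0.66,0.66],
  "slide": [
    [0.1,0.1,-1],
    [0.1,0.1,-2],
    [0.1,0.1,-2.9],
    [0.1,0.1,-3.3],
    [0.1,0.1,-3.3],
    [0.1,0.1,-3.3],
    [0.1,0.1,-3.3],
    [0.1,0.1,-3.3],
    [0.1,0.1,-3.3],
    [0.1,0.1,-1],
    [0.1,0.1,4],
    [0.1,0.1,9]
  ],
  "turn": [
    [0,0,0],
    [0,0,0],
    [0,0,0],
    [0,0,0],
    [0,0,0],
    [0,0,0],
    [0,0,0],
    [0,0,0],
    [0,0,0],
    [0,0,0],
    [0,0,0],
    [0,0,0]
  ]
}}

```text
clock: 26.4
position: [660.3, -38.7, 138.4]
ee_rot: [3.14, -0.109, 0.002]
force: [1.0, -0.8, 0.1]
finger_gap: 31.8
gripper_force: 0.0
```

Call:
{"fn": "drive_tool", "kwargs": {
  "grip": [0.12,0.12,0.12,0.12,0.12,0.12,0.12,0.12,0.12,0.12,0.12,0.12],
  "slide": [
    [-2.5,-2,0],
    [-6,-5,0],
    [-10,-8.5,0],
    [-14,-12,0],
    [-18,-15.3,0],
    [-22,-18.7,0],
    [-25.5,-21.7,0],
    [-27.7,-23.5,0],
    [-28.5,-24.2,0],
    [-28.5,-24.2,-1],
    [-28.5,-24.2,-2],
    [-28.5,-24.2,-2]
  ],
  "turn": [
    [0,0,2],
    [0,0,5],
    [0,0,9],
    [0,0,13],
    [0,0,17],
    [0,0,21],
    [0,0,25],
    [0,0,26.5],
    [0,0,26.5],
    [0,0,26.5],
    [0,0,26.5],
    [0,0,26.5]
  ]
}}

```text
clock: 27.9
position: [375.0, -279.3, 114.0]
ee_rot: [-3.078, -0.615, 0.002]
force: [-0.6, 0.1, -0.4]
finger_gap: 82.7
gripper_force: 0.0
```

```bash
python3 - <<'E'
from h import *
im,cm=look("w11")
print(proj("wrist",[[375,-280.5,24]],cm).round())
print(mrect(im,(235,120,340,290),[((0,0,90),(180,60,255))],24,cm))
E
```

```text
27.95 [ 375.2 -279.7  114.6] yaw -337.4 82.7
[[288. 211.]]
[ 375.2 -282.9   99.    37.4   22.5]
```

View pics/w11.png

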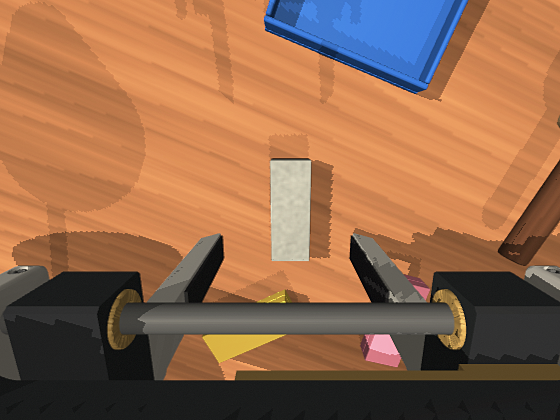

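The stone is centred at (291,210), with the decoys well behind the fingers. Grasping it.

Call:
{"fn": "drive_tool", "kwargs": {
  "grip": [0.12,0.12,0.12,0.12,1,1,1,1,1,1,1,1],
  "slide": [
    [0,-0.2,-2],
    [0,-0.2,-7],
    [0,-0.2,-10.5],
    [0,-0.2,-11],
    [0,-0.2,-11],
    [0,-0.2,-11],
    [0,-0.2,-11],
    [0,-0.2,-11],
    [0,-0.2,-11],
    [0,-0.2,-11],
    [0,-0.2,-11],
    [0,-0.2,-11]
  ],
  "turn": [
    [0,0,0],
    [0,0,0],
    [0,0,0],
    [0,0,0],
    [0,0,0],
    [0,0,0],
    [0,0,0],
    [0,0,0],
    [0,0,0],
    [0,0,0],
    [0,0,0],
    [0,0,0]
  ]
}}

```text
clock: 29.5
position: [375.3, -283.0, 5.8]
ee_rot: [3.081, 0.613, 0.0]
force: [-1.2, 0.7, 5.1]
finger_gap: 37.7
gripper_force: 30.0
```

Call:
{"fn": "drive_tool", "kwargs": {
  "grip": [1,1,1,1,1,1,1,1,1,1,1,1],
  "slide": [
    [0,0,1.5],
    [0,0,4.5],
    [1.5,0.1,7.5],
    [5,0.3,8.5],
    [8.5,0.5,8.5],
    [12,0.7,8.5],
    [15.5,0.9,8.5],
    [19,1.1,8.5],
    [21.5,1.2,8.5],
    [22.2,1.2,8],
    [22.2,1.2,6],
    [22.2,1.2,4]
  ],
  "turn": [
    [0,0,0],
    [0,0,0],
    [0,0,-2],
    [0,0,-6],
    [0,0,-10],
    [0,0,-14],
    [0,0,-18],
    [0,0,-20.8],
    [0,0,-20.8],
    [0,0,-20.8],
    [0,0,-20.8],
    [0,0,-20.8]
  ]
}}

```text
clock: 31.0
position: [595.5, -270.3, 43.3]
ee_rot: [-3.14, -0.046, 0.003]
force: [-0.1, 0.7, -1.9]
finger_gap: 37.6
gripper_force: 30.0
```

```bash
python3 - <<'E'
from h import *
im,cm=look("w12")
E
```

```text
31.05 [ 593.5 -269.1   39.9] yaw -358.3 37.9
```

View pics/w12.png

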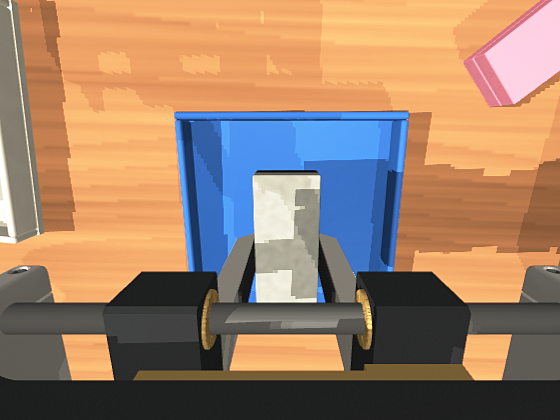

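The stone is centred in the blue tray at (286,235). Lowering it.

Call:
{"fn": "drive_tool", "kwargs": {
  "grip": [1,1,1,1,1,0.4,0.4,0.4,0.4,0.4,0.4,0.4],
  "slide": [
    [0,0,-1],
    [0,0,-2],
    [0,0,-2.9],
    [0,0,-3.3],
    [0,0,-3.3],
    [0,0,-3.3],
    [0,0,-3.3],
    [0,0,-3.3],
    [0,0,-3.3],
    [0,0,-1],
    [0,0,4],
    [0,0,9]
  ],
  "turn": [
    [0,0,0],
    [0,0,0],
    [0,0,0],
    [0,0,0],
    [0,0,0],
    [0,0,0],
    [0,0,0],
    [0,0,0],
    [0,0,0],
    [0,0,0],
    [0,0,0],
    [0,0,0]
  ]
}}

```text
clock: 32.6
position: [597.2, -270.8, 138.5]
ee_rot: [3.141, 0.047, 0.002]
force: [0.6, -0.6, 0.3]
finger_gap: 56.1
gripper_force: 0.0
```

Call:
{"fn": "drive_tool", "kwargs": {
  "grip": [0.4,0.4,0.4,0.4,0.4,0.4,0.4,0.4,0.4,0.4],
  "slide": [
    [0,0,4],
    [-2,2,9],
    [-6,6,14],
    [-10,10,18],
    [-13,14,20],
    [-16,18,20],
    [-17,22,20],
    [-17,25,20],
    [-17,26,20],
    [-17,26,20]
  ],
  "turn": [
    [0,0,0],
    [0,0,0],
    [0,0,0],
    [0,0,0],
    [0,0,0],
    [0,0,0],
    [0,0,0],
    [0,0,0],
    [0,0,0],
    [0,0,0]
  ]
}}

```text
clock: 33.85
position: [427.2, -10.7, 336.2]
ee_rot: [3.141, 0.048, 0.002]
force: [0.1, -0.2, -0.6]
finger_gap: 56.3
gripper_force: 0.0
```

```bash
python3 - <<'E'
from h import *
im,cm=look("w13")
t=snapshot("top");sc=snapshot("scene")
a=cv2.resize(t[110:280,160:460],None,fx=2.4,fy=2.4)[:290,:720];b=cv2.resize(sc[130:350,120:360],(340,300));c=cv2.resize(im[:260],(380,300))
o=np.zeros((600,720,3),np.uint8);o[:290]=a[:290];o[300:,:340]=b;o[300:,340:]=c;cv2.imwrite("pics/final.png",o)
E
```

```text
33.9 [427.2 -11.2 335.9] yaw 1.7 56.2
```

View pics/final.png

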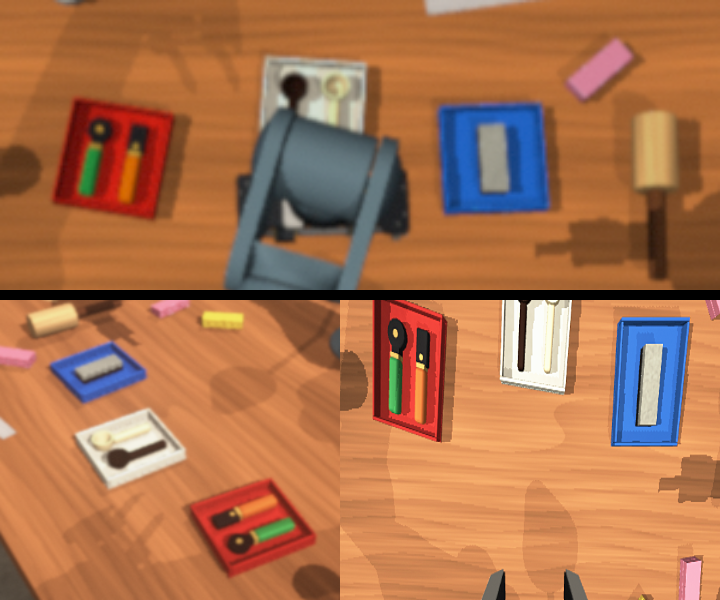

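All five items lie inside their trays, clear of the rims: knives at (97,155) and (133,163), scoops at (293,90) and (335,95), stone at (492,157). The mallet hasn't moved.

```bash
python3 -c "
from bench import *
print(hand_in())"
```

```text
the job is handed in; nothing more can be done
None
```

I placed both scoops in the white tray, both knives in the red and the stone in the blue, all lying flat in the final pictures, and handed the job in at about 34 s; no verdict was returned.

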